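# Slide a tall parts crate into the bench's corner stop

## Task

Push the tall plywood crate low near its base so that it slides, standing on the bench all the way, into the inside corner of the low metal corner stop, and leave it flat against both the long back fence and the short side fence. It is top-heavy: do not let it tip, do not lift it and do not touch its carrying handle. Leave the other things on the bench where they are.

Things in the scene. Friction and masses are not known exactly. Their poses are not given: they have to be found in the camera images.
- crate: tall plywood crate, dark steel edges, 90 mm deep (x) x 110 mm wide (y) x 180 mm high, flat sides down to the bench, 0.65 to 1.0 kg, top-heavy. Origin: centre of the underside; +x faces the back fence, +y the side-fence side. Starts upright, turned up to 0.35 rad from the stop. Pushed 40 mm high or lower it slides (up to 8 N, more against a fence); pushed near the top it tips.
- crate_corner (a point): the crate's bottom corner at its own +x +y (45 mm, 55 mm from its origin), the one that goes into the inside corner of the stop
- crate_handle: black bow handle fixed on top of the crate, 70 mm long along the crate's y, up to 31 mm above the crate's top; not to be touched; its origin is the crate's origin (under the crate)
- corner_stop: L-shaped metal stop fixed to the bench, its inside open to the right as the robot sees it; fences 12 mm thick, 30 mm high. Origin on the bench at the inside corner. Back fence: 300 mm from the corner along own -y, inner face in the plane x = 0. Side fence: 130 mm from the corner along own -x, inner face in the plane y = 0. No floor plate inside.
- crate_home (a point): where the crate's origin ends up: on the bench, at (-45, -55) mm in the stop's frame, axes as the stop's. The crate starts 80 to 145 mm to the stop's -x and 70 to 130 mm to the stop's -y of it
- screw_jar: bystander: closed screw jar, 56 mm across, 70 mm high, standing about 70 mm outside the side fence, beyond its free end; origin under its centre
- screwdriver: bystander: screwdriver lying on the bench beyond the back fence; origin under its middle
- tape_roll: bystander: flat-lying roll of tape, 100 mm across, 45 mm high, at the left; origin under its centre
- adapter: bystander: black power adapter, 100 x 50 x 32 mm high, at the right; origin under its centre
- cleaner_bottle: bystander: white bottle, 64 mm across, 170 mm high, beyond the side fence at the far left; origin under its centre
- parts_tray: bystander: grey divided tray, 160 x 220 x 50 mm high, at the left; origin under its centre
- small_carton: bystander: small closed carton, 140 x 100 x 80 mm high, at the right; origin under its centre
Things that resemble listed ones, but are neither listed nor needed, are in the scene too. Several things look just like the crate: the one meant starts farthest to the robot's left.

How it is judged:
By the outcome, as a careful person would: the job done as asked, in the order asked, and still so for the second after the job is handed in, with the robot touching nothing.
It also fails if it takes over 58 s, if anything falls off the work surface, if the arm or the gripper's body presses on something with over 40 N, if the wrist force passes 120 N, or if a joint passes its speed limit or range.

## Robot

A 6-joint arm with a two-finger parallel gripper is mounted at the origin on the work surface. World frame = base frame: x ahead of the robot, y to its left, z up, the work surface at z = 0. Lengths are in mm, angles in rad, forces in N, time in s.
With the tool pointing down it reaches from about 325 to 875 mm from the base axis. Payload 4.4 kg.
Tool frame: the origin (TCP) lies midway between the tips of the shut fingers; the grasp point (between the pads) lies 19 mm behind it; z points along the fingers, y is the direction in which the jaws open and shut (so a half turn about z gives the same grasp; the last joint's range is limited). The gripper opens to 85 mm and grips with 20 to 120 N. Pads are 22 mm wide; open, the fingers measure 114 mm over their backs; the gripper's body (76 mm by 85 mm) begins 54 mm behind the grasp point. The pads swing forward as they close: fully open they stand 13 mm farther back than shut.
Start: joints at [-0.15, 0.207, 1.542, -0, 1.393, -0.15], TCP at [575.002, -0.012, 231.282] pointing down, gripper open.
Joint ranges: [-2.73, 2.73], [-0.86, 2.22], [0.23, 2.46], [-1.11, 4.25], [0.08, 2.63], [-2.82, 2.82]. Speed limits (rad/s): [2.79, 2.79, 3.14, 3.14, 3.14, 3.14].

## Interface

Orientations are given as a 3x3 rotation matrix whose columns are the frame's x, y, z axes.
In Python, from plant import sense, get_image, calibration, job gives the robot as it stands.
- The arm moves only by the shell command python3 -m crank 'ROWS' [OPENING] [FORCE]. ROWS is JSON, a list that holds one entry, the list of rows, each a list of 4 numbers: the shift along the world's x, y, z in m, then the turn about the world's z in degrees. A call has 1 to 12 rows; each row is the pose to reach, as a shift and turn from the pose measured when the call began; what a row does not reach only later rows make up. A row lasts 1/8 s, in which the tool goes at most 62.5 mm and 10.7 degrees, less where a joint would pass 70% of its speed; a pose out of reach is approached as far as the arm can. A call with a gripper value outside its range is refused whole. OPENING is the opening, from -1 (shut) to 1 (fully open), set as the call begins (- or left out, the last holds). The fingers move at their own pace and stop on an object; FORCE is the grip in N (left out, the last holds). Time passes only in rows, so rows that repeat a pose let the fingers close. It gives the time, the measured TCP pose, the force and the opening at its end, in the units of the state.
- sense(): the state, without advancing time (a new reading comes with each control period).
- get_image(name): name is "scene" or "side" or "wrist"; returns the picture (384x512x3 uint8, red, green, blue); there is no depth.
- calibration(name): a dict with "fx", "fy", "cx", "cy" (pixels), "T" (4x4, takes a point from camera to world coordinates). Camera axes: x right, y up, looking along -z (the intrinsics and any distortion apply to the point x, -y, -z); pixel columns grow to the right and rows downward; lengths in mm; the calibration is good to about 2 mm. A picture is of the moment at which its call begins: read the wrist's pose just before it. calibration takes no time and is no camera call; for the wrist camera it gives the pose at the moment of the call.
- job.hand_in(): hands the job in, once; it reports no verdict.
The state is a dict: "time": time; "qpos": joint angles; "joint_vel": joint speeds; "joint_torque": joint torques, N m; "ee_pos": TCP position; "orientation": TCP orientation; "wrist_force": force on the tool from outside, world axes, zero at the start; "wrist_torque": the same for the moment, N m; "gripper_width": opening from 0.0 (shut) to 1.0 (fully open).
Only numpy, scipy, OpenCV 4.12 (cv2) and the standard library are available. Lean on these libraries where they do the work, as an engineer would, in place of code of your own. Each camera call takes 0.05 s, during which the arm holds its last target.

## Working session

There is one attempt and no reset: what is moved stays moved. The work goes in short steps, Python scripts to look and compute and a shell command to move; the robot and the scene stay as the last step left them, time stands still between calls to the robot, and variables do not carry over. Pictures are saved under pics/ and viewed, and the job is handed in when it is done.

```bash
ls; mkdir -p pics; python3 - <<'E'
from plant import sense,get_image,calibration
import cv2
for n in ("scene","side","wrist"):
    im=get_image(n); cv2.imwrite(f"pics/{n}0.png",cv2.cvtColor(im,cv2.COLOR_RGB2BGR))
    c=calibration(n); print(n,{k:(v if k!='T' else None) for k,v in c.items()}); print(c['T'])
s=sense();print(s)
E
```

```text
pics
scene {'fx': 443.9686434346086, 'fy': 443.9686434346086, 'cx': 259.52179061642903, 'cy': 192.23603648088815, 'T': None}
[[-8.57210628e-01 -3.61131870e-01  3.67115394e-01  1.08058980e+03]
 [ 5.14965864e-01 -6.01575172e-01  6.10669691e-01  7.76795124e+02]
 [ 3.15218573e-04  7.12524445e-01  7.01647216e-01  9.84023480e+02]
 [ 0.00000000e+00  0.00000000e+00  0.00000000e+00  1.00000000e+00]]
side {'fx': 493.4369223750867, 'fy': 493.4369223750867, 'cx': 260.95482500557176, 'cy': 182.43660940689765, 'T': None}
[[-9.11084215e-01  2.86282693e-01 -2.96593616e-01  4.69264341e+01]
 [-4.12106530e-01 -6.15662802e-01  6.71660273e-01  1.15441580e+03]
 [ 9.68305466e-03  7.34167239e-01  6.78899628e-01  1.21705869e+03]
 [ 0.00000000e+00  0.00000000e+00  0.00000000e+00  1.00000000e+00]]
wrist {'fx': 322.4454775955621, 'fy': 322.4454775955621, 'cx': 261.4983617862497, 'cy': 194.13457837126643, 'T': None}
[[ 9.99995954e-01 -1.15681129e-03  2.59873475e-03  5.74888308e+02]
 [ 3.16161324e-04  9.53113308e-01  3.02613488e-01  7.75122493e+01]
 [-2.82695537e-03 -3.02611442e-01  9.53109817e-01  3.72787992e+02
[... 179 characters left out ...]
9348323e+00, -1.50503443e-01]), 'joint_vel': array([-0.00029395, -0.00461873, -0.0034926 , -0.00052301,  0.00054943,
        0.00076759]), 'joint_torque': array([ 5.23460058e-04, -3.83512866e+01, -2.92037880e+01, -1.78299792e-04,
        6.64118095e-03, -5.65601522e-05]), 'ee_pos': array([5.74421048e+02, 6.53154439e-02, 2.30357537e+02]), 'orientation': array([[ 1.11316843e-05,  9.99998412e-01, -1.78188312e-03],
       [ 9.99999965e-01, -1.06626324e-05,  2.63243080e-04],
       [ 2.63223662e-04, -1.78188598e-03, -9.99998378e-01]]), 'wrist_force': array([-0.89693491,  0.19702756, -0.52415004]), 'wrist_torque': array([-0.03005326, -0.01425194,  0.00483292]), 'gripper_width': 1.0008173779793683}
```

View pics/scene0.png

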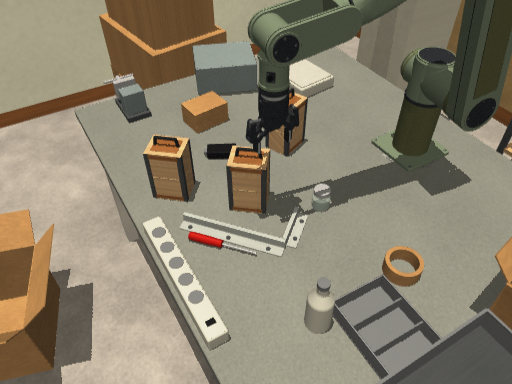

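View pics/side0.png

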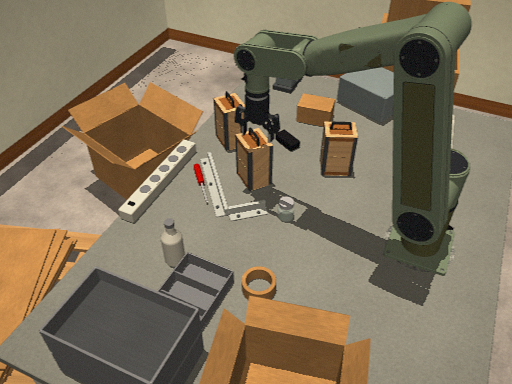

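View pics/wrist0.png

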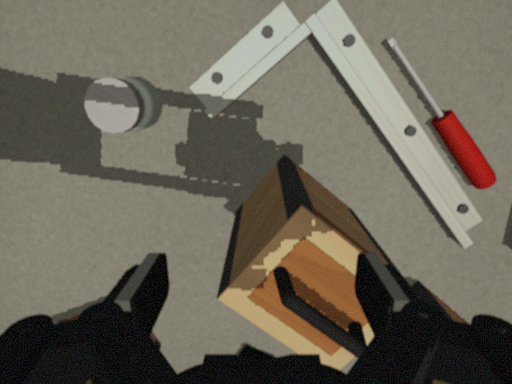

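The target is the crate nearest the stop (scene ~(249,180), side ~(254,160)). Next I'll enlarge it.

```bash
python3 - <<'E'
import cv2
a=cv2.imread("pics/scene0.png")[130:260,170:340]; cv2.imwrite("pics/scene0c.png",cv2.resize(a,None,fx=4.5,fy=4.5,interpolation=cv2.INTER_CUBIC))
a=cv2.imread("pics/side0.png")[110:230,180:310]; cv2.imwrite("pics/side0c.png",cv2.resize(a,None,fx=5,fy=5,interpolation=cv2.INTER_CUBIC))
E
```

```text
(no output)
```

View pics/scene0c.png

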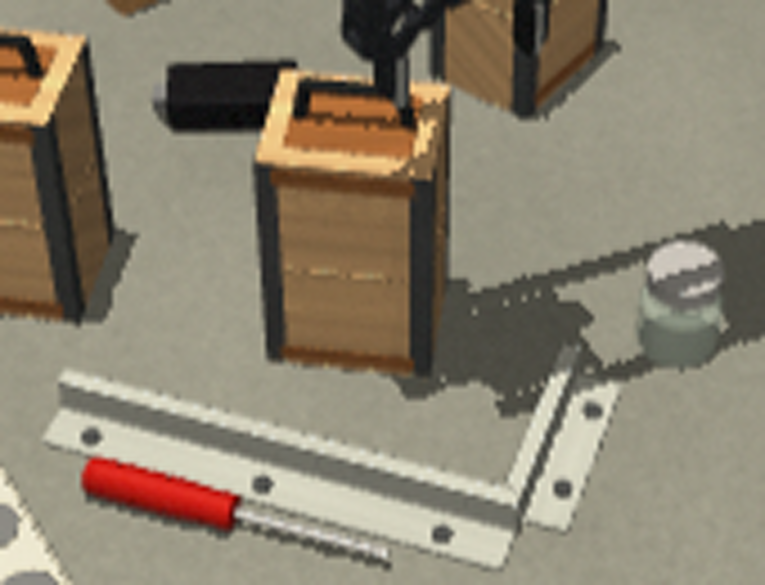

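View pics/side0c.png

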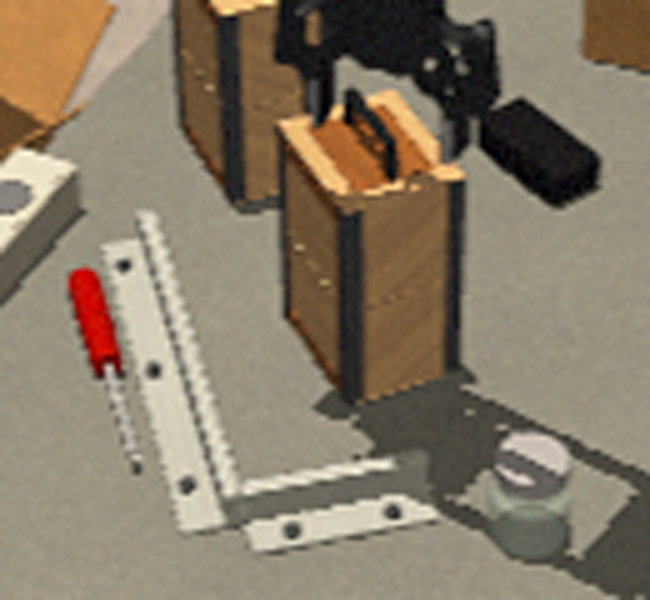

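```bash
cat > h.py <<'E'
import numpy as np
from scipy.optimize import least_squares
from plant import calibration
C={n:calibration(n) for n in("scene","side")}
def proj(n,P,c=None):
    c=c or C[n]; q=(np.c_[P,np.ones(len(P))]@np.linalg.inv(c['T']).T)[:,:3]
    return np.c_[c['cx']+c['fx']*q[:,0]/-q[:,2], c['cy']-c['fy']*q[:,1]/-q[:,2]]
def world(p,P):
    c,s=np.cos(p[2]),np.sin(p[2]);P=np.array(P,float)
    return np.c_[p[0]+c*P[:,0]-s*P[:,1],p[1]+s*P[:,0]+c*P[:,1],P[:,2]]
def fit(obs,x0): # obs: list (cam,(u,v),(X,Y,Z))
    def r(p):
        return np.concatenate([(proj(n,world(p,[P]))[0]-uv) for n,uv,P in obs])
    s=least_squares(r,x0,x_scale=[10,10,.1],loss='soft_l1')
    return s.x,r(s.x).reshape(-1,2)
def ray(n,uv,z):
    c=C[n];d=c['T'][:3,:3]@[(uv[0]-c['cx'])/c['fx'],-(uv[1]-c['cy'])/c['fy'],-1];o=c['T'][:3,3]
    return o+d*(z-o[2])/d[2]
sc=lambda u,v:("scene",np.array([u/4.5+170-.4,v/4.5+130-.4]))
sd=lambda u,v:("side",np.array([u/5+180-.4,v/5+110-.4]))
E
cat > m0.py <<'E'
from h import *
st=[(*sc(508,484),(0,0,30)),(*sc(65,370),(0,-300,30)),(*sc(572,347),(-130,0,30)),(*sd(237,484),(0,0,30)),(*sd(157,212),(0,-300,30)),(*sd(425,452),(-130,0,30))]
for n,uv,P in st: print(P,ray(n,uv,P[2]).round(1))
p,r=fit(st,[650,150,.5]);print("stop",p,r.round(1).tolist())
cr=[(*sc(428,373),(45,55,0)),(*sc(273,358),(45,-55,0)),(*sc(255,163),(45,-55,180)),(*sc(435,178),(45,55,180)),(*sc(450,86),(-45,55,180)),(*sc(283,70),(-45,-55,180)),
(*sd(352,404),(45,55,0)),(*sd(457,370),(-45,55,0)),(*sd(288,318),(45,-55,0)),(*sd(278,125),(45,-55,180)),(*sd(345,210),(45,55,180)),(*sd(465,170),(-45,55,180)),(*sd(397,90),(-45,-55,180))]
for n,uv,P in cr: print(P,ray(n,uv,P[2]).round(1))
q,r=fit(cr,[600,0,.5]);print("crate",q,r.round(1).tolist())
c,s=np.cos(p[2]),np.sin(p[2]);print("home",world(p,[(-45,-55,0)]))
R=np.array([[c,s],[-s,c]]);print("crate in stop",R@(q[:2]-p[:2]),q[2]-p[2])
E
python3 m0.py
```

```text
(0, 0, 30) [618.3 131.7  30. ]
(0, -300, 30) [813.2 -97.3  30. ]
(-130, 0, 30) [518.4  55.6  30. ]
(0, 0, 30) [620.2 136.3  30. ]
(0, -300, 30) [807.3 -95.   30. ]
(-130, 0, 30) [517.9  55.2  30. ]
stop [619.92907779 135.73445026   0.68464192] [[0.3, 1.2], [1.2, -0.3], [-0.6, -0.3], [0.1, -0.1], [-0.3, -0.4], [-0.2, -0.4]]
(45, 55, 0) [597.2   3.1   0. ]
(45, -55, 0) [679.8 -62.6   0. ]
(45, -55, 180) [685.  -58.6 180. ]
(45, 55, 180) [598.    9.6 180. ]
(-45, 55, 180) [543.6 -60.5 180. ]
(-45, -55, 180) [ 627.  -129.6  180. ]
(45, 55, 0) [596.8   5.    0. ]
(-45, 55, 0) [543.  -59.4   0. ]
(45, -55, 0) [679.2 -58.5   0. ]
(45, -55, 180) [681.  -55.9 180. ]
(45, 55, 180) [599.3   8.4 180. ]
(-45, 55, 180) [544.  -64.6 180. ]
(-45, -55, 180) [ 623.3 -127.6  180. ]
crate [612.26983286 -61.10816968   0.89071841] [[0.7, 1.2], [-0.7, 0.8], [0.2, -0.6], [-0.2, -0.3], [0.5, -0.5], [-0.1, -0.2], [-0.7, 0.5], [0.7, -0.2], [-0.7, -0.7], [0.0, -0.9], [0.4, 0.1], [0.4, 0.7], [-0.5, -0.7]]
home [[619.85179015  64.67114027   0.        ]]
crate in stop [-130.4156203  -147.63958492] 0.2060764826257787
```

```bash
python3 - <<'E'
from h import *
import cv2
from plant import sense
s=sense();R=np.array(s['orientation']);t=np.array(s['ee_pos'])
P=[t+R@np.array([x,y,z]) for y in(-75,-57,-42.5,42.5,57,75) for x in (0,) for z in(-13,-73,-100)]
for n,sh,f,o in(("scene","scene0",8,(225,80)),("side","side0",8,(225,80))):
    a=cv2.imread(f"pics/{sh}.png")[o[1]:o[1]+75,o[0]:o[0]+90]
    a=cv2.resize(a,None,fx=f,fy=f,interpolation=cv2.INTER_CUBIC)
    b=a.copy()
    b=cv2.convertScaleAbs(b,alpha=2.0,beta=30)
    for i,(u,v) in enumerate(proj(n,np.array(P))):
        cv2.circle(b,(int((u-o[0]+.5)*f),int((v-o[1]+.5)*f)),3,[(0,0,255),(0,255,0),(255,0,0)][i%3],-1)
    cv2.imwrite(f"pics/g_{n}.png",b)
a=cv2.imread("pics/wrist0.png"); a=cv2.convertScaleAbs(a,alpha=2.,beta=30)
for i,(u,v) in enumerate(proj(n,np.array(P),calibration("wrist"))):cv2.circle(a,(int(u),int(v)),3,[(0,0,255),(0,255,0),(255,0,0)][i%3],-1)
cv2.imwrite("pics/g_wrist.png",a)
E
```

```text
(no output)
```

View pics/g_scene.png

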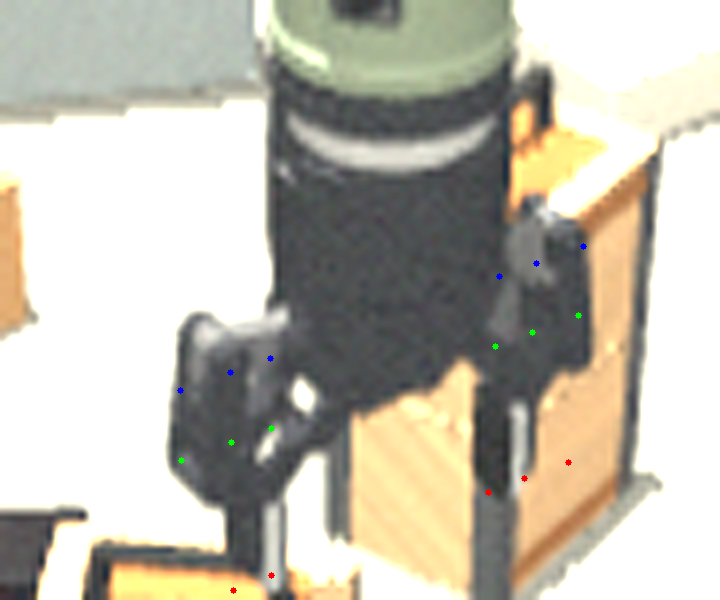

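View pics/g_side.png

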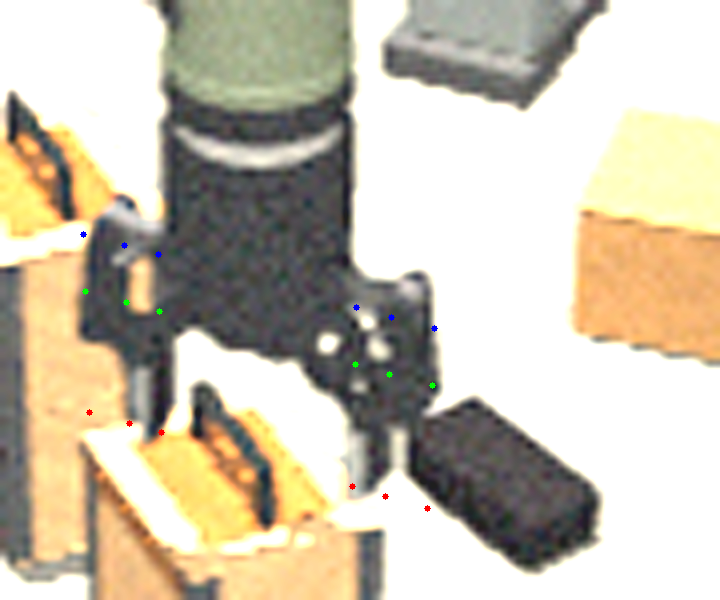

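View pics/g_wrist.png

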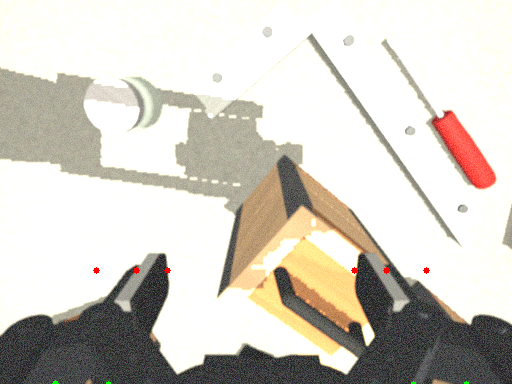

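```bash
python3 - <<'E'
from h import *
p=np.array([619.93,135.73,.6846]);c,s=np.cos(p[2]),np.sin(p[2]);R=np.array([[c,s],[-s,c]])
for l,n,uv,z in [("adL","scene",(207,157),0),("adR","scene",(236,147),32),("adtl","scene",(208,145),32),("C near","scene",(188,201),0),("C left","scene",(154,195),0),("Cside","side",(230,151),0),("Cside2","side",(216,133),0),("B","scene",(287,155),0),("Bs1","side",(323,174),0),("Bs2","side",(354,178),0),("Bt","side",(356,123),180),("Bt2","side",(328,123),180),("ad s","side",(276,137),32),("ad s","side",(299,146),32),("ad s","side",(284,130),32),("jar","side",(287,218),0)]:
    w=ray(n,uv,z)[:2]; print(l,w.round(),"stop",(R@(w-p[:2])).round())
E
```

```text
adL [ 632. -320.] stop [-279. -361.]
adR [ 538. -281.] stop [-327. -271.]
adtl [ 615. -340.] stop [-305. -366.]
C near [ 776. -160.] stop [ -67. -328.]
C left [ 856. -240.] stop [ -54. -440.]
Cside [ 762. -163.] stop [ -79. -322.]
Cside2 [ 867. -242.] stop [ -48. -449.]
B [ 390. -188.] stop [-383. -105.]
Bs1 [ 389. -189.] stop [-384. -105.]
Bs2 [ 278. -216.] stop [-487.  -56.]
Bt [ 321. -300.] stop [-507. -148.]
Bt2 [ 412. -257.] stop [-410. -173.]
ad s [ 619. -283.] stop [-265. -324.]
ad s [ 517. -268.] stop [-335. -248.]
ad s [ 608. -338.] stop [-309. -360.]
jar [426.  74.] stop [-189.   75.]
```

```bash
python3 - <<'E'
import cv2
a=cv2.imread("pics/side0.png")[80:230,200:370]; cv2.imwrite("pics/side0d.png",cv2.resize(a,None,fx=4,fy=4,interpolation=cv2.INTER_CUBIC))
a=cv2.imread("pics/scene0.png")[90:220,130:330]; cv2.imwrite("pics/scene0d.png",cv2.resize(a,None,fx=4,fy=4,interpolation=cv2.INTER_CUBIC))
E
```

```text
(no output)
```

View pics/side0d.png

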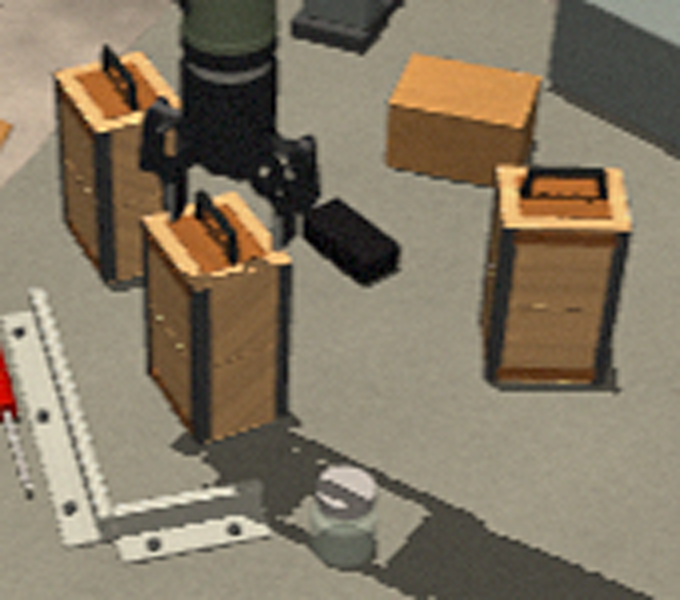

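View pics/scene0d.png

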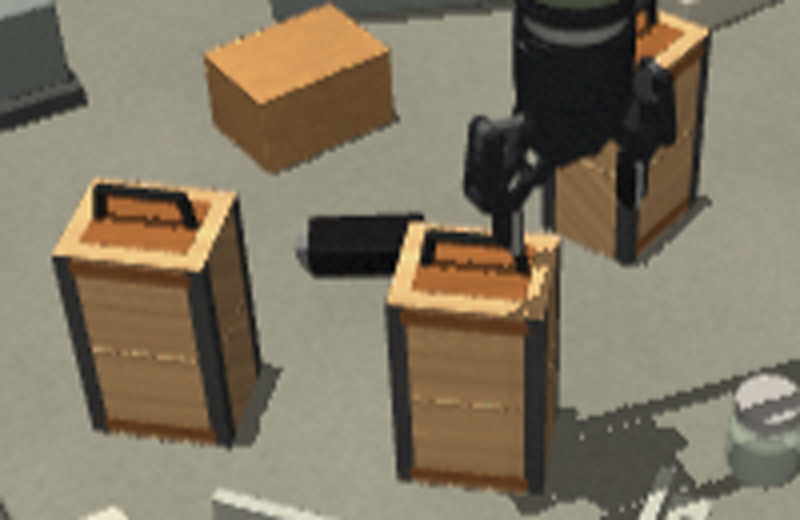

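```bash
python3 - <<'E'
from h import *
for h in(231,350,400,450,500,550,600): print(h,proj("scene",np.array([[574,0,h]]))[0].round(),proj("side",np.array([[574,0,h]]))[0].round())
S=lambda u,v:("scene",np.array([u/4+130-.4,v/4+90-.4]));D=lambda u,v:("side",np.array([u/4+200-.4,v/4+80-.4]))
p=np.array([619.93,135.73,.6846]);c,s=np.cos(p[2]),np.sin(p[2]);R=np.array([[c,s],[-s,c]])
o=[(*S(232,445),(45,55,0)),(*S(97,432),(45,-55,0)),(*S(262,372),(-45,55,0)),(*S(202,272),(45,55,180)),(*S(53,257),(45,-55,180)),(*S(240,190),(-45,55,180)),(*S(95,178),(-45,-55,180)),(*D(112,288),(45,55,0)),(*D(68,225),(45,-55,0)),(*D(55,73),(45,-55,180)),(*D(97,133),(45,55,180))]
q,r=fit(o,[780,-220,.8]);print(q,abs(r).max())
w=world(q,[(45,55,0),(45,-55,0),(-45,-55,0),(-45,55,0)])[:,:2];print(((w-p[:2])@R.T).round())
E
```

```text
231 [272. 150.] [257. 140.]
350 [273. 113.] [257. 109.]
400 [274.  95.] [257.  96.]
450 [274.  77.] [257.  81.]
500 [275.  57.] [257.  66.]
550 [275.  35.] [257.  50.]
600 [276.  12.] [257.  33.]
[ 790.12877348 -227.51939662    0.87393117] 1.537634746750797
[[ -64. -327.]
 [ -43. -435.]
 [-132. -452.]
 [-152. -343.]]
```

```bash
python3 -m crank '[[[0,0,0.02,0],[-0.015,-0.035,0.02,8],[-0.03,-0.075,0.02,16],[-0.05,-0.11,0.02,24],[-0.069,-0.151,0.02,32],[-0.069,-0.151,0,39.2],[-0.069,-0.151,0,39.2],[-0.069,-0.151,-0.05,39.2],[-0.069,-0.151,-0.10,39.2],[-0.069,-0.151,-0.10,39.2]]]' 1
python3 - <<'E'
from plant import get_image,sense
import cv2
for n in("scene","side"):
    cv2.imwrite(f"pics/{n}1.png",cv2.resize(cv2.cvtColor(get_image(n),cv2.COLOR_RGB2BGR)[60:280,120:420],None,fx=2.6,fy=2.6,interpolation=cv2.INTER_CUBIC))
E
```

```text
time: 1.4
ee_pos: [502.1, -148.6, 126.5]
orientation: [[-0.632, 0.775, -0.011], [0.775, 0.632, 0.004], [0.01, -0.006, -1.0]]
wrist_force: [-0.5, 0.5, 0.3]
gripper_width: 0.997
```

View pics/scene1.png

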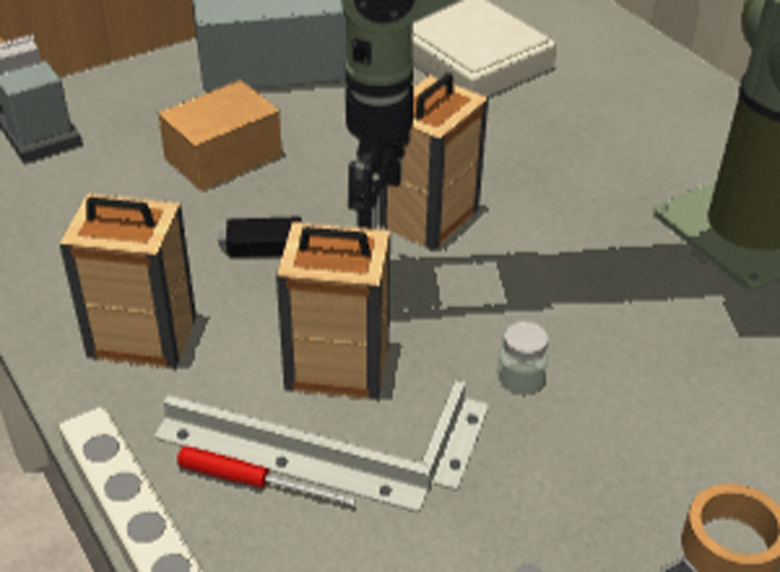

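View pics/side1.png

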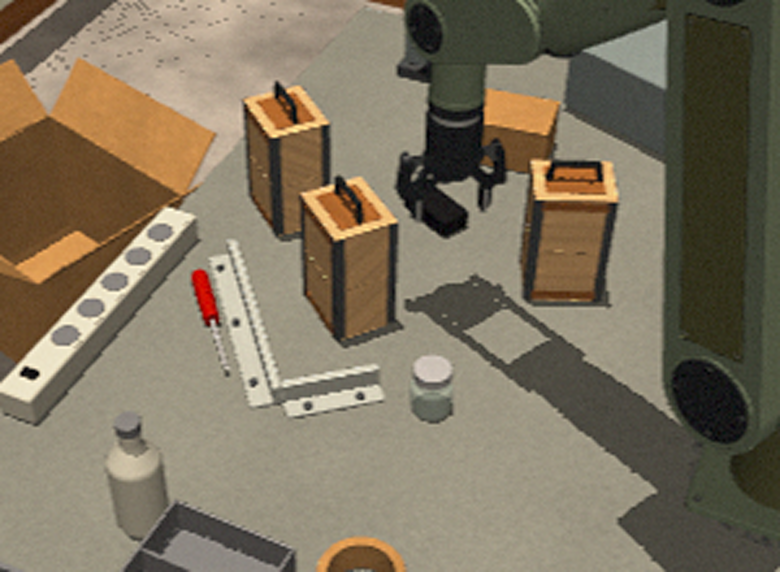

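```bash
python3 -m crank '[[[0.003,-0.002,-0.05,0],[0.003,-0.002,-0.10,0],[0.003,-0.002,-0.12,0],[0.003,-0.002,-0.128,0],[0.003,-0.002,-0.131,0],[0.003,-0.002,-0.131,0]]]' 1
python3 - <<'E'
from h import *
from plant import get_image,sense
import cv2
s=sense();R=np.array(s['orientation']);t=np.array(s['ee_pos']);print(t)
P=np.array([t+R@np.array([0,y,z]) for y in(57,75) for z in(-13,-45,-73,-100)])
for n,o,f in(("scene",(215,90),7),("side",(235,90),7)):
    a=cv2.cvtColor(get_image(n),cv2.COLOR_RGB2BGR)[o[1]:o[1]+80,o[0]:o[0]+110]
    a=cv2.convertScaleAbs(cv2.resize(a,None,fx=f,fy=f,interpolation=cv2.INTER_CUBIC),alpha=1.6,beta=15)
    for i,(u,v) in enumerate(proj(n,P)): cv2.circle(a,(int((u-o[0]+.5)*f),int((v-o[1]+.5)*f)),3,[(0,0,255),(0,255,255),(0,255,0),(255,0,0)][i%4],-1)
    cv2.imwrite(f"pics/{n}2.png",a)
E
```

```text
time: 2.25
ee_pos: [510.9, -153.5, 2.3]
orientation: [[-0.632, 0.775, 0.003], [0.775, 0.632, -0.003], [-0.004, 0.0, -1.0]]
wrist_force: [0.3, -0.5, 0.7]
gripper_width: 0.995
[ 510.93243509 -153.53733305    2.32317095]
```

View pics/side2.png

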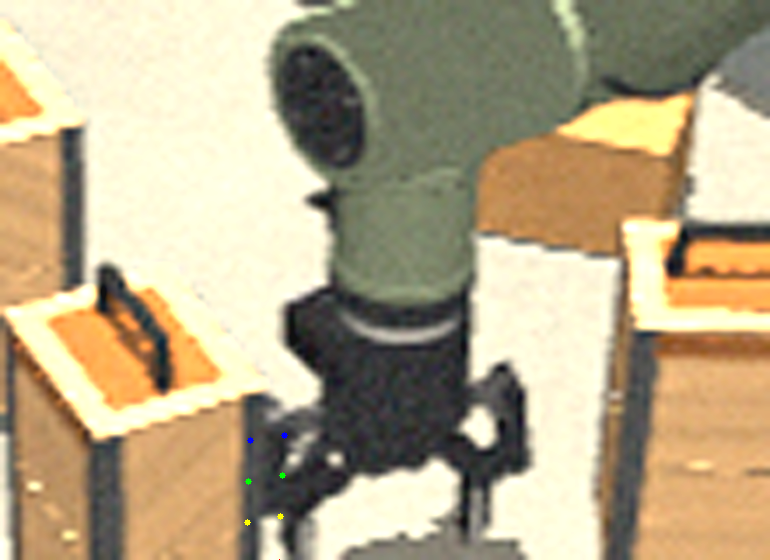

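View pics/scene2.png

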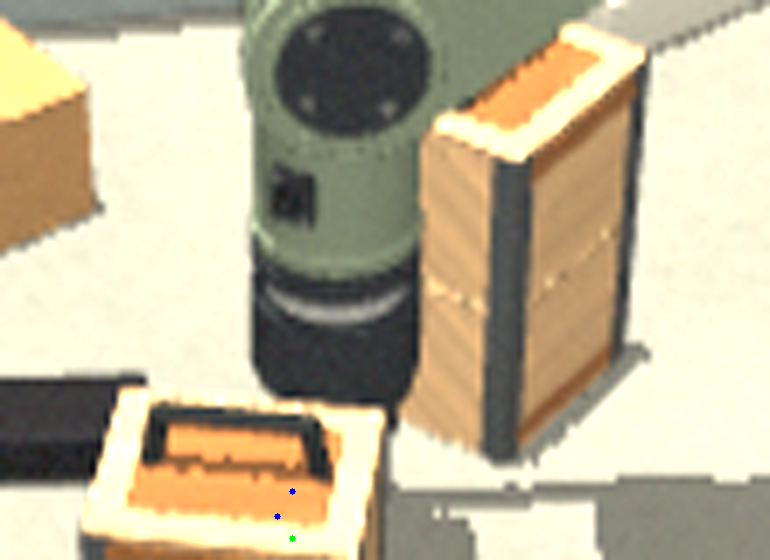

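```bash
cat > s.py <<'E'
import numpy as np
from plant import sense
s=sense();d=s['ee_pos'][:2]-np.array([619.93,135.73]);c,k=np.cos(.6846),np.sin(.6846)
f=s['wrist_force'];print("stop xy",round(c*d[0]+k*d[1],1),round(-k*d[0]+c*d[1],1),"z",round(s['ee_pos'][2],1),"F stop",np.round([c*f[0]+k*f[1],-k*f[0]+c*f[1],f[2]],1),"yaw",round(np.arctan2(s['orientation'][1,1],s['orientation'][0,1]),3),"t",s['time'])
E
python3 -m crank '[[[-0.003,0.004,-0.005,0],[-0.003,0.004,-0.01,0],[-0.003,0.004,-0.01,0],[-0.003,0.004,-0.01,0]]]' 1 >/dev/null; python3 s.py
```

```text
stop xy -267.4 -149.7 z -8.1 F stop [ 0.1 -0.2  0.5] yaw 0.684 t 2.85
```

```bash
python3 -m crank '[[[0.0039,0.0032,0,0],[0.0077,0.0063,0,0],[0.0116,0.0095,0,0],[0.0155,0.0126,0,0],[0.0184,0.0168,0,0],[0.0213,0.0213,0,0],[0.0213,0.0213,0,0]]]' 1 >/dev/null; python3 s.py
cat > look.py <<'E'
import sys,cv2
from plant import get_image
k=sys.argv[1]; o=tuple(map(int,sys.argv[2:6]))if len(sys.argv)>2 else None
A=[]
for n,(u,v) in(("scene",(170,110)),("side",(180,100))):
    im=cv2.cvtColor(get_image(n),cv2.COLOR_RGB2BGR);cv2.imwrite(f"pics/{n}_raw{k}.png",im)
    a=im[v:v+150,u:u+133];A.append(cv2.resize(a,None,fx=3,fy=3.,interpolation=cv2.INTER_CUBIC))
cv2.imwrite(f"pics/both{k}.png",cv2.hconcat(A))
E
python3 look.py 3
```

```text
stop xy -236.8 -146.4 z -8.3 F stop [-0.7  1.3 -0.6] yaw 0.684 t 3.725
```

View pics/both3.png

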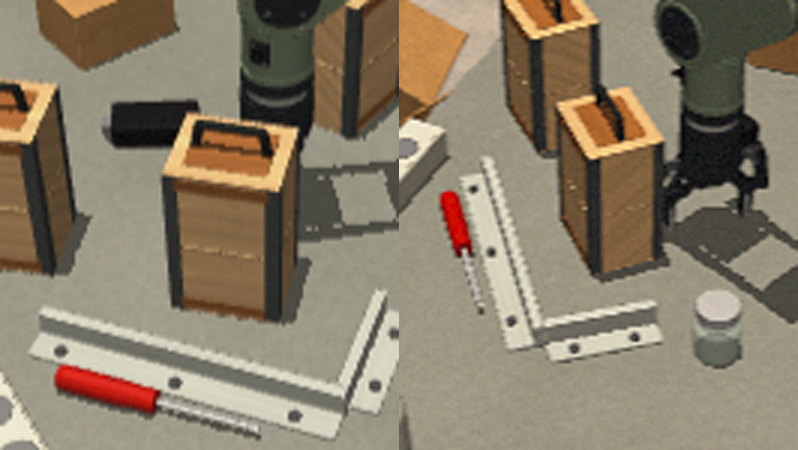

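```bash
python3 -m crank '[[[0.003,0.0042,0,0],[0.006,0.0084,0,0],[0.009,0.0126,0,0],[0.012,0.0168,0,0],[0.015,0.021,0,0],[0.018,0.025,0,0]]]' 1 >/dev/null; python3 s.py
python3 look.py 4
```

```text
stop xy -206.7 -138.8 z -8.1 F stop [-3.9 -0.6  0.3] yaw 0.684 t 4.575
```

View pics/both4.png

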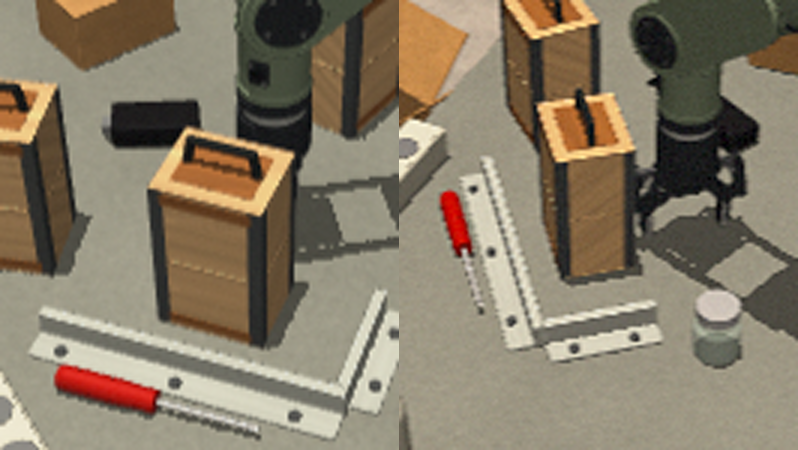

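```bash
cat > mc.py <<'E'
from h import *
p=np.array([619.93,135.73,.6846])
L=[(45,-55,0),(45,55,0),(-45,55,0),(45,-55,180),(45,55,180),(-45,55,180),(-45,-55,180)]
def mc(S,D):
    o=[("scene",np.array([u/3+170-.33,v/3+110-.33]),P) for (u,v),P in zip(S,L) if u]+[("side",np.array([(u-399)/3+180-.33,v/3+100-.33]),P) for (u,v),P in zip(D,L) if u]
    q,r=fit(o,[630,0,.7]);c,s=np.cos(p[2]),np.sin(p[2])
    print("crate stop",(np.array([[c,s],[-s,c]])@(q[:2]-p[:2])).round(1),"yaw rel",round(q[2]-p[2],3),"res",abs(r).max().round(1))
E
python3 -c "
from mc import *
mc([(160,320),(267,346),(0,0),(150,187),(268,215),(295,150),(187,128)],[(547,222),(570,282),(638,272),(540,102),(562,162),(637,148),(612,97)])"
```

```text
crate stop [ -90.  -143.6] yaw rel 0.023 res 2.2
```

```bash
python3 -m crank '[[[0.0038,0.0047,0,0],[0.0076,0.0094,0,0],[0.0114,0.0141,0,0],[0.0152,0.0188,0,0],[0.019,0.0235,0,0],[0.0228,0.0282,0,0]]]' 1 >/dev/null; python3 s.py
python3 look.py 5
```

```text
stop xy -170.3 -131.0 z -8.2 F stop [-3.5  0.1 -0.8] yaw 0.684 t 5.425
```

View pics/both5.png

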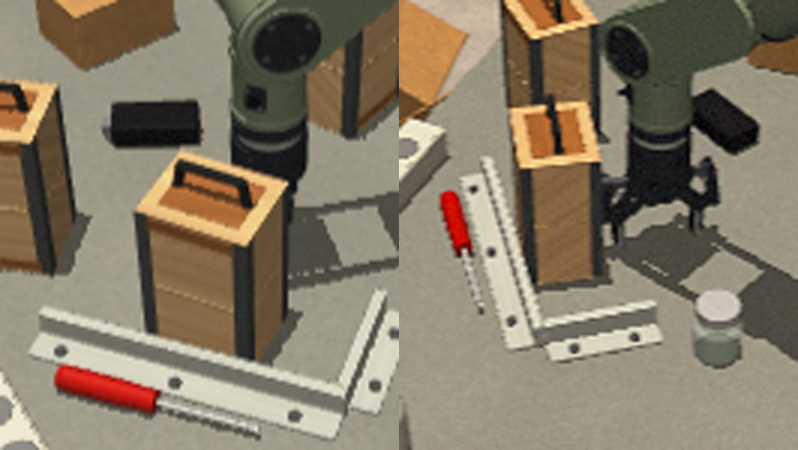

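```bash

python3 -c "
from mc import *
mc([(0,0),(0,0),(0,0),(135,213),(248,245),(288,182),(180,151)],[(0,0),(536,284),(608,282),(512,112),(528,170),(601,160),(580,102)])"
python3 -m crank '[[[0.0031,0.0025,0,0],[0.0055,0.0044,0,0],[0.007,0.0057,0,0],[0.0081,0.0066,0,0],[0.0081,0.0066,0,0]]]' 1 >/dev/null; python3 s.py
```

```text
crate stop [ -51.  -139.4] yaw rel -0.042 res 2.2
stop xy -164.7 -130.4 z -9.1 F stop [-19.9  -2.2   4.1] yaw 0.685 t 6.15
```

```bash
python3 look.py 6
```

```text
(no output)
```

View pics/both6.png

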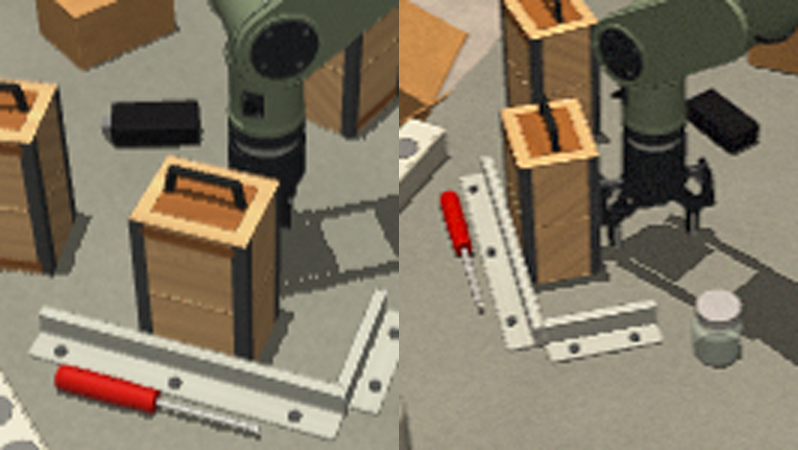

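```bash

python3 -c "
from mc import *
mc([(0,0),(0,0),(0,0),(130,220),(246,248),(279,180),(170,155)],[(0,0),(538,285),(605,278),(502,112),(533,168),(599,156),(580,98)])"
python3 -c "
import cv2
for k in '56':
  A=[cv2.resize(cv2.imread(f'pics/scene_raw{k}.png')[155:240,205:275],None,fx=5.5,fy=5.5,interpolation=cv2.INTER_CUBIC),cv2.resize(cv2.imread(f'pics/side_raw{k}.png')[125:210,205:275],None,fx=5.5,fy=5.5,interpolation=cv2.INTER_CUBIC)]
  cv2.imwrite(f'pics/z{k}.png',cv2.hconcat(A))"
```

```text
crate stop [ -46.7 -143.5] yaw rel 0.016 res 3.7
```

View pics/z6.png

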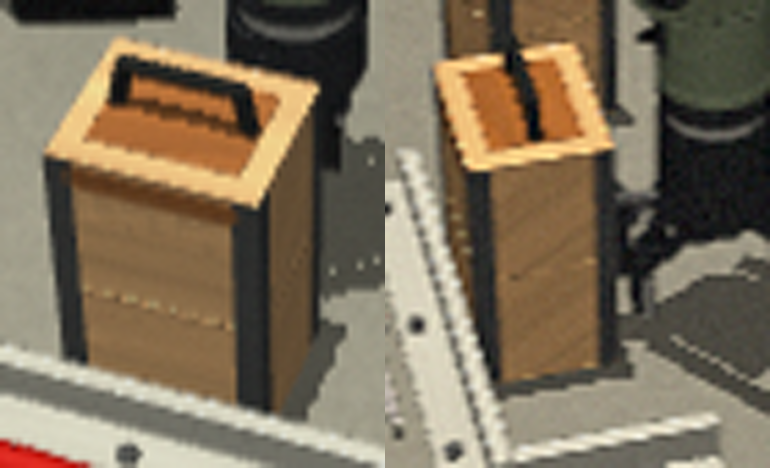

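```bash
python3 -m crank '[[[-0.004,-0.0032,0,0],[-0.01,-0.008,0,0],[-0.0194,-0.0158,0,0],[-0.031,-0.0253,0,0],[-0.031,-0.0253,0,0]]]' 1 >/dev/null; python3 s.py
python3 look.py 7
python3 -c "
import cv2
for k in '7':
  A=[cv2.resize(cv2.imread(f'pics/scene_raw{k}.png')[155:240,205:275],None,fx=5.5,fy=5.5,interpolation=cv2.INTER_CUBIC),cv2.resize(cv2.imread(f'pics/side_raw{k}.png')[125:210,205:275],None,fx=5.5,fy=5.5,interpolation=cv2.INTER_CUBIC)]
  cv2.imwrite(f'pics/z{k}.png',cv2.hconcat(A))"
```

```text
stop xy -205.8 -130.1 z -9.2 F stop [ 0.1 -0.3 -0.3] yaw 0.683 t 6.875
```

View pics/z7.png

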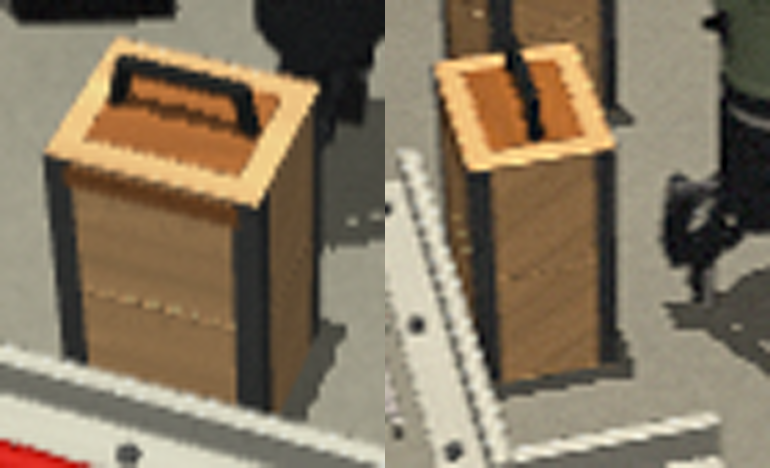

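```bash
cat > mz.py <<'E'
from h import *
p=np.array([619.93,135.73,.6846])
def mz(o,S=(205,155),D=(205,125),f=5.5,w=385):
    ob=[]
    for n,(u,v),P in o:
        b=S if n=="scene" else D; u=u-(w if n=="side" else 0)
        ob.append((n,np.array([u/f+b[0]-.4,v/f+b[1]-.4]),P))
    q,r=fit(ob,[630,0,.7]);c,s=np.cos(p[2]),np.sin(p[2])
    print("crate stop",(np.array([[c,s],[-s,c]])@(q[:2]-p[:2])).round(1),"yaw rel",round(q[2]-p[2],3));print(r.round(1).tolist())
E
python3 -c "
from mz import *
mz([('scene',(45,155),(45,-55,180)),('scene',(255,207),(45,55,180)),('scene',(320,88),(-45,55,180)),('scene',(115,38),(-45,-55,180)),('scene',(318,333),(-45,55,0)),
('side',(435,65),(45,-55,180)),('side',(470,172),(45,55,180)),('side',(615,150),(-45,55,180)),('side',(575,43),(-45,-55,180)),('side',(500,384),(45,55,0)),('side',(612,366),(-45,55,0))])"
```

```text
crate stop [ -44.3 -144.8] yaw rel 0.003
[[-0.1, -0.4], [0.8, -0.0], [0.5, -0.3], [0.4, -0.1], [0.5, -0.0], [-0.5, -0.7], [-0.4, -0.4], [-0.2, -0.7], [-0.5, -0.6], [-3.5, 0.3], [0.9, -0.8]]
```

```bash
python3 -m crank '[[[-0.002,-0.0016,0.06,0],[-0.002,-0.0016,0.12,0],[-0.002,-0.0016,0.18,0],[-0.002,-0.0016,0.23,0],[-0.002,-0.0016,0.246,0],[-0.002,-0.0016,0.246,0]]]' 1 >/dev/null; python3 s.py
python3 -m crank '[[[0.02,0,0,-10],[0.05,0,0,-20],[0.08,0,0,-30],[0.11,0,0,-40],[0.14,-0.002,0,-50],[0.17,-0.003,0,-60],[0.195,-0.004,0,-70],[0.215,-0.005,0,-80],[0.226,-0.006,0,-90],[0.226,-0.006,0,-90],[0.226,-0.006,0,-90]]]' 1 >/dev/null; python3 s.py;python3 -c "
from plant import sense;s=sense();print(s['ee_pos'],s['orientation'].round(3),s['qpos'].round(2))"
```

```text
stop xy -206.7 -130.9 z 237.8 F stop [-0.2 -0.4  0.8] yaw 0.685 t 7.725
stop xy -36.2 -277.5 z 235.1 F stop [-0.6 -0.1 -0.8] yaw -0.884 t 9.1
[ 767.39377239 -102.13427692  235.14688272] [[ 0.773  0.634 -0.009]
 [ 0.634 -0.773  0.003]
 [-0.005 -0.009 -1.   ]] [-0.24  0.64  0.93  0.    1.58  0.64]
```

```bash
python3 -m crank '[[[0,0,-0.03,0],[0,0,-0.05,0],[0,0,-0.05,0]]]' 1 >/dev/null; python3 s.py; python3 look.py 8
python3 -c "
import cv2
A=[cv2.resize(cv2.imread(f'pics/scene_raw8.png')[90:240,140:270],None,fx=3,fy=3,interpolation=cv2.INTER_CUBIC),cv2.resize(cv2.imread(f'pics/side_raw8.png')[70:220,180:310],None,fx=3,fy=3,interpolation=cv2.INTER_CUBIC)]
cv2.imwrite(f'pics/z8.png',cv2.hconcat(A))"
```

```text
stop xy -37.6 -275.7 z 181.4 F stop [-0.9 -0.6  0.7] yaw -0.883 t 9.475
```

View pics/z8.png

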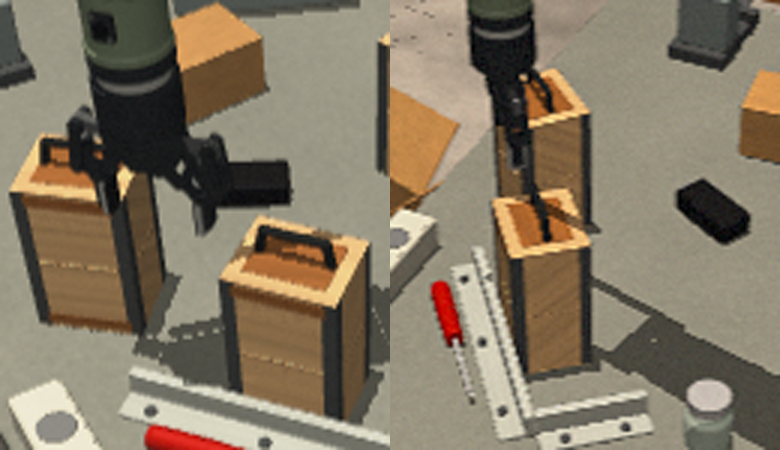

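```bash
python3 -m crank '[[[0.0028,-0.001,0,0],[0.0028,-0.001,-0.03,0],[0.0028,-0.001,-0.06,0],[0.0028,-0.001,-0.08,0],[0.0028,-0.001,-0.08,0]]]' 1 >/dev/null; python3 s.py; python3 look.py 9
python3 -c "
import cv2
A=[cv2.resize(cv2.imread(f'pics/scene_raw9.png')[90:240,140:270],None,fx=3,fy=3,interpolation=cv2.INTER_CUBIC),cv2.resize(cv2.imread(f'pics/side_raw9.png')[70:220,180:310],None,fx=3,fy=3,interpolation=cv2.INTER_CUBIC)]
cv2.imwrite(f'pics/z9.png',cv2.hconcat(A))"
```

```text
stop xy -35.4 -279.2 z 103.3 F stop [ 0.6 -1.  -0.4] yaw -0.883 t 10.2
```

View pics/z9.png

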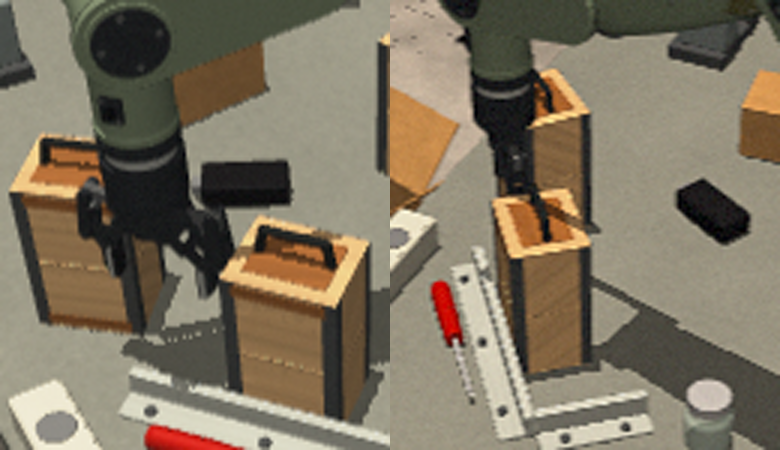

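```bash
python3 -m crank '[[[-0.0006,0.0008,-0.03,0],[-0.0006,0.0008,-0.06,0],[-0.0006,0.0008,-0.085,0],[-0.0006,0.0008,-0.1,0],[-0.0006,0.0008,-0.11,0],[-0.0006,0.0008,-0.11,0]]]' 1 >/dev/null; python3 s.py; python3 look.py 10
python3 -c "
import cv2
A=[cv2.resize(cv2.imread(f'pics/scene_raw10.png')[90:240,140:270],None,fx=3,fy=3,interpolation=cv2.INTER_CUBIC),cv2.resize(cv2.imread(f'pics/side_raw10.png')[70:220,180:310],None,fx=3,fy=3,interpolation=cv2.INTER_CUBIC)]
cv2.imwrite(f'pics/z10.png',cv2.hconcat(A))"
```

```text
stop xy -34.3 -279.6 z -3.8 F stop [ 0.1 -0.5 -0.2] yaw -0.883 t 11.05
```

View pics/z10.png

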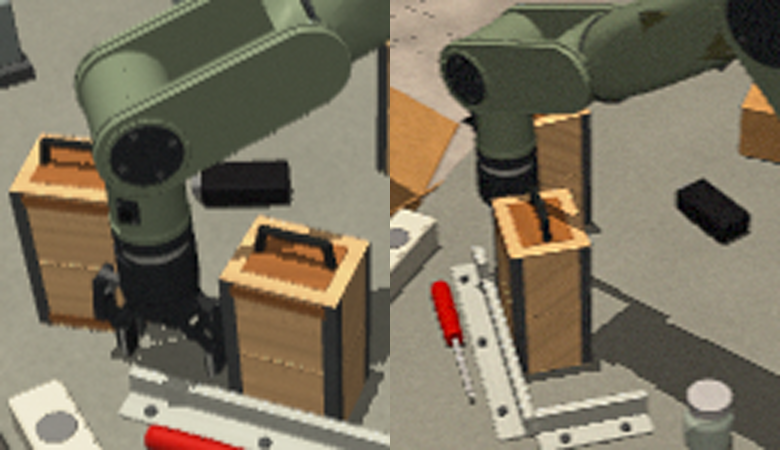

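```bash
python3 -m crank '[[[-0.0032,0.0039,-0.003,0],[-0.0063,0.0077,-0.004,0],[-0.0095,0.0116,-0.004,0],[-0.0126,0.0155,-0.004,0],[-0.0158,0.0194,-0.004,0],[-0.019,0.0232,-0.004,0]]]' 1 >/dev/null; python3 s.py; python3 look.py 11
python3 -c "
import cv2
A=[cv2.resize(cv2.imread(f'pics/scene_raw11.png')[150:240,195:265],None,fx=5.5,fy=5.5,interpolation=cv2.INTER_CUBIC),cv2.resize(cv2.imread(f'pics/side_raw11.png')[125:215,205:275],None,fx=5.5,fy=5.5,interpolation=cv2.INTER_CUBIC)]
cv2.imwrite(f'pics/z11.png',cv2.hconcat(A))"
```

```text
stop xy -33.0 -252.5 z -4.3 F stop [-0.  -5.   0.6] yaw -0.884 t 11.9
```

View pics/z11.png

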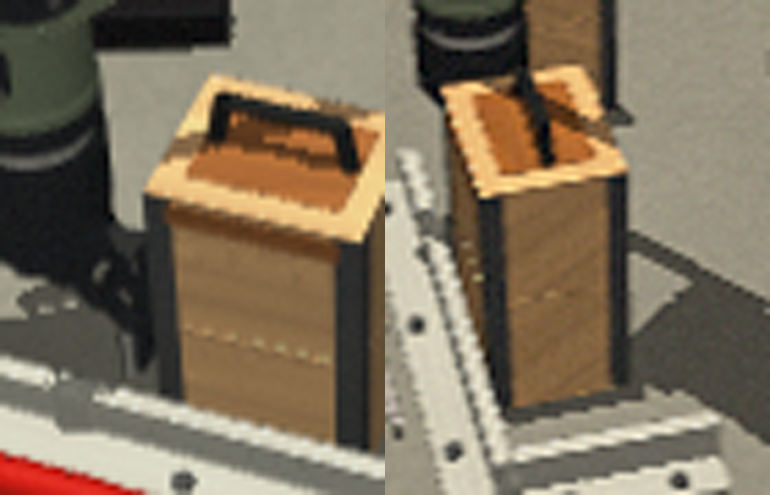

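```bash
python3 -m crank '[[[0.0032,-0.0039,-0.003,0],[-0.0006,-0.0071,-0.004,0],[-0.0045,-0.0102,-0.004,0],[-0.0077,-0.0063,-0.004,0],[-0.0109,-0.0024,-0.004,0],[-0.014,0.0014,-0.004,0],[-0.0171,0.0053,-0.004,0],[-0.0203,0.0092,-0.004,0],[-0.0234,0.0131,-0.004,0],[-0.0266,0.017,-0.004,0]]]' 1 >/dev/null; python3 s.py; python3 look.py 12
python3 -c "
import cv2
A=[cv2.resize(cv2.imread(f'pics/scene_raw12.png')[155:245,210:280],None,fx=5.5,fy=5.5,interpolation=cv2.INTER_CUBIC),cv2.resize(cv2.imread(f'pics/side_raw12.png')[130:220,205:275],None,fx=5.5,fy=5.5,interpolation=cv2.INTER_CUBIC)]
cv2.imwrite(f'pics/z12.png',cv2.hconcat(A))"
```

```text
stop xy -42.9 -221.7 z -8.4 F stop [-3.  -4.9 -0.3] yaw -0.883 t 13.25
```

View pics/z12.png

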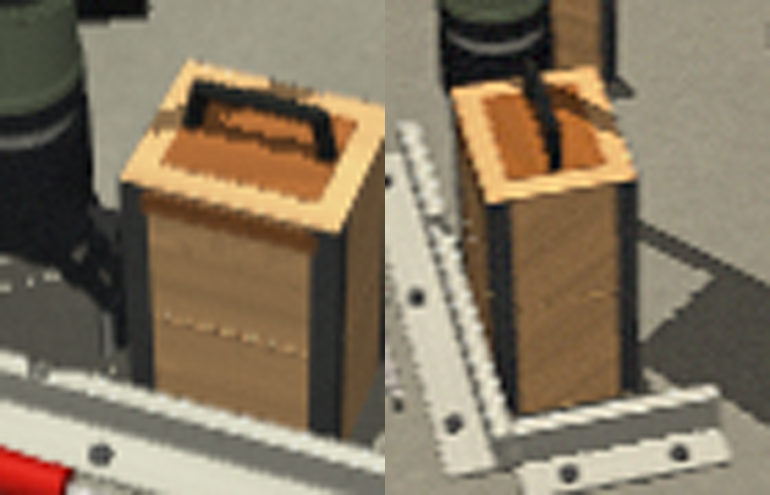

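```bash
python3 -c "
from mz import *
mz([('scene',(120,183),(45,-55,180)),('scene',(337,236),(45,55,180)),('scene',(190,60),(-45,-55,180)),
('side',(452,92),(45,-55,180)),('side',(490,203),(45,55,180)),('side',(637,180),(-45,55,180)),('side',(598,68),(-45,-55,180)),('side',(640,388),(-45,55,0))],(210,155),(205,130))"
```

```text
crate stop [-45. -90.] yaw rel -0.001
[[0.6, -0.9], [1.0, -0.3], [0.3, 0.2], [-0.2, -1.1], [-0.6, -0.6], [-0.1, -0.8], [-0.7, -0.8], [-0.3, 0.7]]
```

```bash
python3 -m crank '[[[-0.0032,0.0039,0,0],[-0.0063,0.0077,0,0],[-0.0095,0.0116,0,0],[-0.0126,0.0155,0,0],[-0.0158,0.0194,0,0],[-0.0184,0.0225,0,0],[-0.0203,0.0248,0,0],[-0.0215,0.0263,0,0]]]' 1 >/dev/null; python3 s.py
```

```text
stop xy -42.4 -188.5 z -8.0 F stop [ -1.1 -10.9  -2.4] yaw -0.883 t 14.35
```

```bash
python3 -m crank '[[[-0.0006,0.0008,0,0],[-0.0013,0.0015,0,0],[-0.0019,0.0023,0,0],[-0.0019,0.0023,0,0]]]' 1 >/dev/null; python3 s.py;python3 look.py 13
python3 -c "
import cv2
A=[cv2.resize(cv2.imread(f'pics/scene_raw13.png')[155:245,220:290],None,fx=5.5,fy=5.5,interpolation=cv2.INTER_CUBIC),cv2.resize(cv2.imread(f'pics/side_raw13.png')[130:220,205:275],None,fx=5.5,fy=5.5,interpolation=cv2.INTER_CUBIC)]
cv2.imwrite(f'pics/z13.png',cv2.hconcat(A))"
```

```text
stop xy -42.3 -188.7 z -7.2 F stop [ -0.6 -11.5  -2.1] yaw -0.883 t 14.85
```

View pics/z13.png

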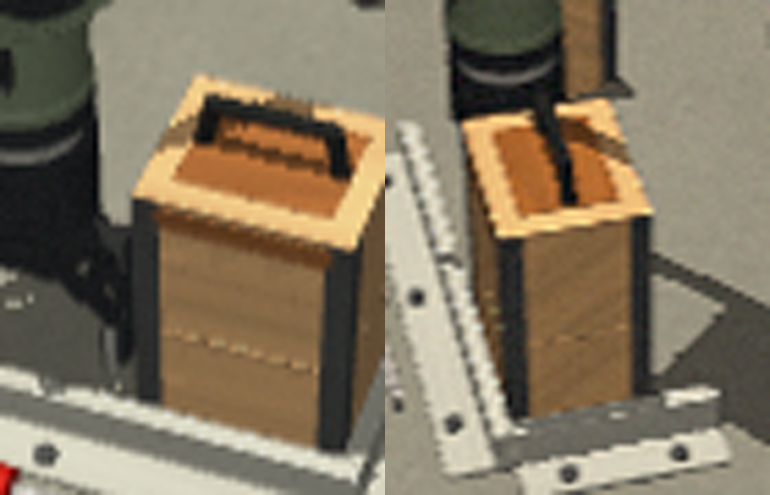

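```bash
python3 -m crank '[[[-0.0019,0.0023,-0.001,0],[-0.0032,0.0039,-0.001,0],[-0.0044,0.0054,-0.001,0],[-0.0044,0.0054,-0.001,0]]]' 1 >/dev/null; python3 s.py; python3 -c "
from mz import *
mz([('scene',(133,200),(45,-55,180)),('scene',(355,253),(45,55,180)),('scene',(197,75),(-45,-55,180)),
('side',(462,125),(45,-55,180)),('side',(498,238),(45,55,180)),('side',(653,214),(-45,55,180)),('side',(610,100),(-45,-55,180))],(220,155),(205,130))"
```

```text
stop xy -42.1 -189.2 z -5.4 F stop [ -3.1 -19.5  -0.5] yaw -0.884 t 15.45
crate stop [-44.6 -56. ] yaw rel -0.0
[[0.3, -0.8], [0.4, -0.1], [0.6, 0.3], [-0.2, -0.9], [0.1, -0.1], [-0.5, -0.3], [-0.7, -0.5]]
```

```bash
python3 -m crank '[[[0.0032,-0.0039,0,0],[0.0095,-0.0116,0,0],[0.019,-0.0232,0,0],[0.0253,-0.031,0,0],[0.0253,-0.031,0.03,0],[0.0253,-0.031,0.09,0],[0.0253,-0.031,0.15,0],[0.0253,-0.031,0.21,0],[0.0253,-0.031,0.25,0],[0.0253,-0.031,0.25,0]]]' 1 >/dev/null; python3 s.py;python3 look.py 14
python3 -c "
import cv2
A=[cv2.resize(cv2.imread(f'pics/scene_raw14.png')[155:245,220:310],None,fx=4.4,fy=5.5,interpolation=cv2.INTER_CUBIC),cv2.resize(cv2.imread(f'pics/side_raw14.png')[130:220,205:275],None,fx=5.5,fy=5.5,interpolation=cv2.INTER_CUBIC)]
cv2.imwrite(f'pics/z14.png',cv2.hconcat(A))"
```

```text
stop xy -40.2 -231.5 z 251.3 F stop [ 0.7 -0.3 -0.5] yaw -0.884 t 16.7
```

View pics/z14.png

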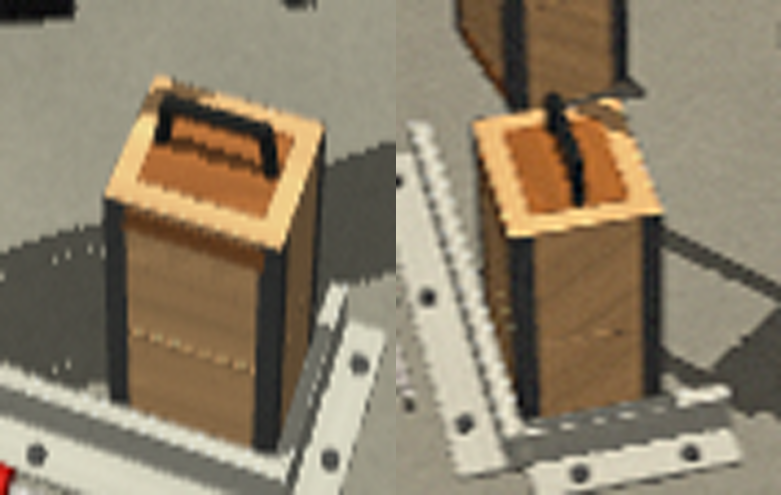

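```bash
python3 -m crank '[[[-0.02,0,0,10],[-0.05,0,0,20],[-0.08,0,0,30],[-0.11,0,0,40],[-0.14,0.005,0,50],[-0.17,0.015,0,60],[-0.2,0.025,0,70],[-0.22,0.033,0,80],[-0.23,0.037,0,90],[-0.23,0.037,0,90],[-0.23,0.037,0,90]]]' 1 >/dev/null; python3 s.py
```

```text
stop xy -197.1 -54.9 z 243.1 F stop [-1.1 -0.3  1. ] yaw 0.684 t 18.175
```

```bash
python3 -m crank '[[[0,0,-0.05,0],[0,0,-0.1,0],[0,0,-0.15,0],[0,0,-0.2,0],[0,0,-0.23,0],[0,0,-0.245,0],[0,0,-0.249,0],[0,0,-0.249,0]]]' 1 >/dev/null; python3 s.py
python3 -m crank '[[[0.0039,0.0032,0,0],[0.0077,0.0063,0,0],[0.0116,0.0095,0,0],[0.0139,0.0114,0,0],[0.0139,0.0114,0,0]]]' 1 >/dev/null; python3 s.py; python3 look.py 15
```

```text
stop xy -196.5 -55.8 z -5.1 F stop [-0.5 -0.3  0.9] yaw 0.684 t 19.175
stop xy -178.2 -55.8 z -5.1 F stop [ 0.1  0.3 -0.1] yaw 0.684 t 19.8
```

View pics/both15.png

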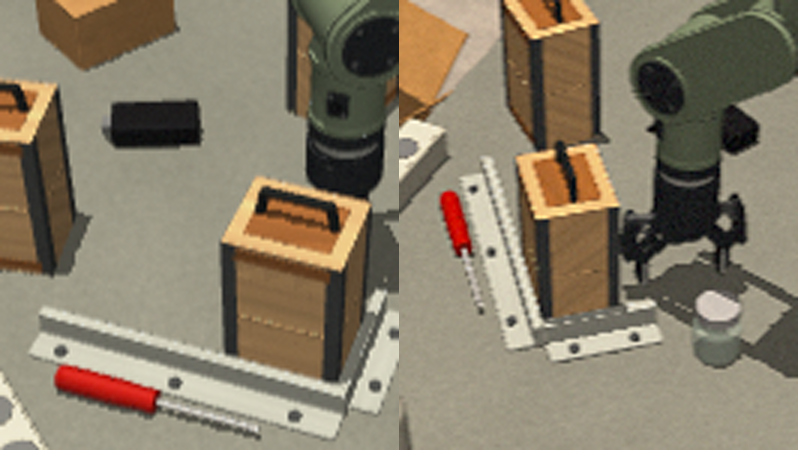

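Gripper is clear, with a few mm to go. I'll creep until a contact force shows.

```bash
python3 -m crank '[[[0.0023,0.0019,-0.002,0],[0.0046,0.0038,-0.002,0],[0.007,0.0057,-0.002,0],[0.0085,0.007,-0.002,0],[0.0085,0.007,-0.002,0]]]' 1 >/dev/null; python3 s.py
python3 -m crank '[[[0.0012,0.0009,0,0],[0.0023,0.0019,0,0],[0.0031,0.0025,0,0],[0.0031,0.0025,0,0]]]' 1 >/dev/null; python3 s.py
```

```text
stop xy -167.4 -55.7 z -7.2 F stop [-0.1  0.4 -0.2] yaw 0.684 t 20.525
stop xy -163.8 -55.6 z -7.3 F stop [-2.8 -0.3  0.6] yaw 0.684 t 21.025
```

```bash
python3 -m crank '[[[0.0015,0.0013,0,0],[0.0031,0.0025,0,0],[0.0039,0.0032,0,0],[0.0039,0.0032,0,0]]]' 1 >/dev/null; python3 s.py
```

```text
stop xy -164.1 -53.8 z -8.8 F stop [-17.   -1.3   4.4] yaw 0.685 t 21.525
```

```bash
python3 -m crank '[[[-0.0039,-0.0032,0,0],[-0.0116,-0.0095,0,0],[-0.0232,-0.019,0,0],[-0.031,-0.0253,0,0],[-0.031,-0.0253,0.05,0],[-0.031,-0.0253,0.11,0],[-0.031,-0.0253,0.17,0],[-0.05,-0.05,0.23,0],[-0.08,-0.09,0.25,0],[-0.1,-0.12,0.25,0],[-0.1,-0.12,0.25,0]]]' 1 >/dev/null; python3 s.py;python3 look.py 16
python3 -c "
import cv2
A=[cv2.resize(cv2.imread(f'pics/scene_raw16.png')[155:245,220:290],None,fx=5.5,fy=5.5,interpolation=cv2.INTER_CUBIC),cv2.resize(cv2.imread(f'pics/side_raw16.png')[130:220,205:275],None,fx=5.5,fy=5.5,interpolation=cv2.INTER_CUBIC)]
cv2.imwrite(f'pics/z16.png',cv2.hconcat(A))
cv2.imwrite('pics/full16.png',cv2.hconcat([cv2.resize(cv2.imread(f'pics/{n}_raw16.png'),(400,300)) for n in('scene','side')]))"
```

```text
stop xy -319.4 -84.1 z 241.7 F stop [ 0.6  0.6 -1.3] yaw 0.681 t 22.9
```

View pics/z16.png

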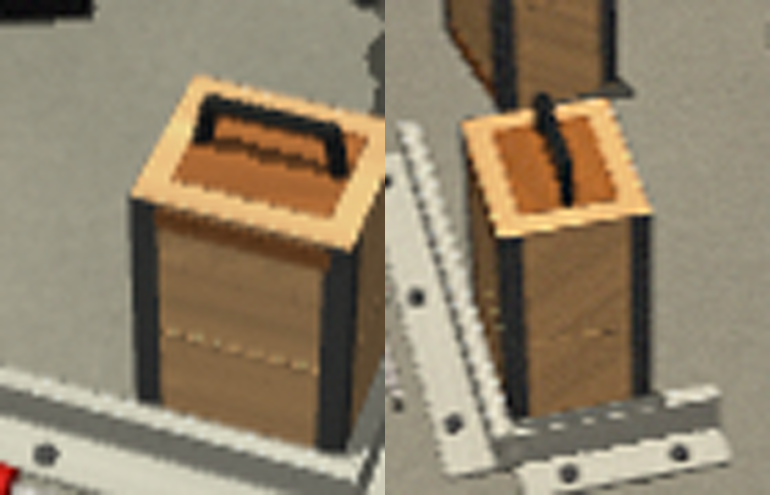

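View pics/full16.png

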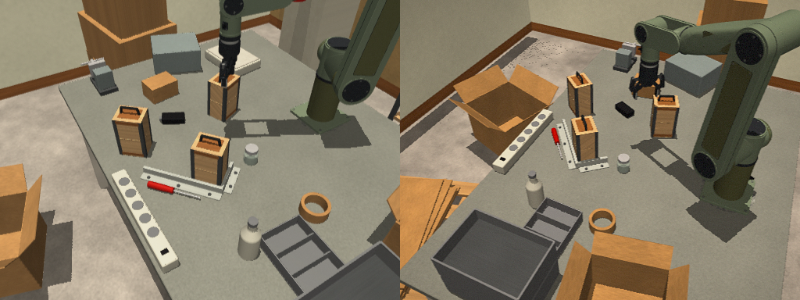

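```bash
python3 -c "
from mz import *
mz([('scene',(132,200),(45,-55,180)),('scene',(353,251),(45,55,180)),('scene',(197,75),(-45,-55,180)),
('side',(462,124),(45,-55,180)),('side',(498,238),(45,55,180)),('side',(653,214),(-45,55,180)),('side',(610,100),(-45,-55,180))],(220,155),(205,130))
import cv2
a=cv2.imread('pics/scene0.png');b=cv2.imread('pics/scene_raw16.png')
for n,(u0,v0,u1,v1) in dict(C=(143,135,200,203),stop=(180,215,285,255),drv=(185,230,260,256),jar=(308,182,333,212),tape=(380,245,425,287)).items():
  A=a[v0:v1,u0:u1];B=b[v0-3:v1+3,u0-3:u1+3];print(n,cv2.minMaxLoc(cv2.matchTemplate(B,A,cv2.TM_CCOEFF_NORMED))[1::2])"
```

```text
crate stop [-44.8 -56.5] yaw rel -0.002
[[0.3, -0.9], [0.6, 0.2], [0.5, 0.2], [-0.1, -0.8], [0.1, -0.2], [-0.5, -0.4], [-0.7, -0.6]]
C (0.9993622899055481, (3, 3))
stop (0.8666155934333801, (3, 3))
drv (0.9980844855308533, (3, 3))
jar (0.5504515767097473, (3, 3))
tape (0.999333918094635, (3, 3))
```

```bash
python3 -c "
from plant import job,sense
print(job.hand_in()); print(sense()['time'])"
```

```text
the job is handed in; nothing more can be done
None
the job is handed in; nothing more can be done
```

The crate stands upright in the inside corner of the stop, against both fences. The job was handed in at about 23 s, with the gripper clear of everything.

**How it was pushed:** I used the open gripper and pushed low with the outer side of one finger. I estimated the contact at about 40–50 mm high from the pictures, possibly just above the 40 mm you gave. The first push took it to the back fence, the second along that fence to the side fence, and a third, gentle one seated it against the back fence again. The crate slid each time, and the pictures between pushes showed no tilt. The largest push force I read was about 20 N, against a fence. Nothing went near the handle.

**Final checks:**
- **Position:** The last picture fit puts the crate at (-44.8, -56.5) mm and -0.002 rad in the stop's frame, against a target of (-45, -55) mm and 0 rad.
- **Side fence:** The 1.5 mm difference in y is within my measuring error. The two cameras differed by about 4 mm on the stop's corner, and the crate stopped firmly at that fence at about 20 N.
- **Other things on the bench:** Image matching found no shift in the screwdriver, the tape roll or the lookalike crate near the back fence. The jar matched at the same place but poorly, which I put down to the arm's shadow having moved off it. I checked the rest only by eye, and they looked unmoved.

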